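# Load a short plinth into the drill jig and hold it against the stop

## Task

Set the drill jig for short plinths by pushing its red slide grip all the way in, so that the steel bar crosses the channel. Then lay the shorter of the two stone plinths in the channel, push it under the drill bush against the sprung plunger until its end rests squarely on the bar, and finish while still holding it there with a steady, not too hard push, ready for drilling. Leave the longer plinth, the carved stone and the wax tin where they are.

Things in the scene. Friction and masses are not known exactly. Their poses are not given: they have to be found in the camera images.
- drill_jig: Drill jig, bolted down, does not move: grey plate 280 x 112 mm, 12 mm thick, with a channel along its x axis. Origin: at table height, on the channel's centre line, in the plane where the slide's bar stops a short plinth. +x = the way a plinth is pushed home, +y = side of the size slide. Channel floor at z = 12 mm. The plate runs from x = -200 to +80 mm
- channel_start (a point): point on the channel floor, centre line, x = -130 mm in the jig's frame: a good place for the middle of the short plinth when laid in. Steel fence along the -y side: inner face 27 mm from the centre line, 12 mm thick, 10 mm high, x = -195 to +15 mm. Opposite guide, same size, x = -95 to 0 only, with a lead-in flaring out by 13 mm from -95 to -123 mm. A plinth has 2 mm play each side
- bush_top (a point): top of the steel drill bush, on the channel's centre line at x = -50 mm, 75 mm above the table. It sits in a blue bridge arm (x = -65 to -35 mm) on a post outside the fence; 43 mm free height below it above the channel floor: a plinth slides under it but must be laid in behind it, its front end short of x = -70 mm
- stop_point (a point): point on the channel floor, centre line, where the short plinth's front end meets the bar (x = 0 in the jig's frame). Beyond it a blue plunger block, x = +15 to +60 mm, 54 mm high, whose face is the deeper stop for long plinths
- size_slide (a joint): size slide, m: 0 = drawn out (bar clear of the channel, set for long plinths), 0.056 = fully in at its end stop (bar across the whole channel, set for short plinths). It moves along the jig's -y, stays where it is left, needs about 2 N
- slide_grip (a point): on the axis of the red upright grip of the size slide, 47 mm above the table, at the height to hold it; the grip is a round knob 17 mm in diameter from 29 to 60 mm above the table, on a dark carriage 24 x 24 mm
- bar_tip (a point): tip of the slide's steel bar, at the foot of its stop face (the face to the jig's -x), 12 mm above the table. The bar is 12 mm thick, 10.5 mm high and lies on the channel floor, below the plunger; it is the hard stop for short plinths. The tip is just clear of the channel when the slide is out and meets the fence when it is in
- plunger (a joint): sprung plunger (ejector) on the channel's centre line, 22 mm above its floor, m: 0 = out, grows as it is pressed along the jig's +x. 4.2 N to start it, 0.35 N more for each mm. Pressed 0.014 when a plinth's end rests on the bar (about 9 N); it would go on to 0.029 at the deeper stop. Let go, it pushes the plinth back out
- plunger_tip (a point): domed tip of the plunger, 11 mm in diameter; at rest 14 mm ahead (-x) of the stop face of the bar
- short_plinth: the shorter white stone block, 100 x 50 x 40 mm, about 0.5 kg, lying flat, a pencilled cross in the middle of its top; origin at the centre of its underside, x along its length, z up; both ends are alike
- long_plinth: the longer white stone block, 130 x 50 x 40 mm, same stone; origin at the centre of its underside, x along its length; not to be moved
- carved_stone: half-carved lump of white alabaster, 63 x 168 x 59 mm, loose, origin at the centre of its underside; not to be moved
- wax_tin: round tan tin with a dark lid, 70 mm in diameter, 32 mm high, loose, origin at the centre of its underside; not to be moved
There are look-alikes about, which are no part of the job. Leave any orange, pink or purple look-alike of the short_plinth alone.

How it is judged:
On the way, in this order (a step that is already met when the one before it is completed fails the run):
1. the size slide is pushed fully in to its end stop (value of joint size_slide above 0.053 m), for 0.2 s.
2. the short plinth lies in the channel and begins to press the plunger (value of joint plunger above 0.004 m and contact force between short_plinth and drill_jig above 0.3 N and y of short_plinth in the frame of drill_jig between -0.005 and 0.005 m).
At the end, for the whole second after the job is handed in: Slide within 3 mm of its end stop; short plinth flat on the floor (under 2.5 mm up), straight (4 mm, 0.06 rad), its end on the bar (2.5 mm), pressing it with 1 to 40 N; plunger pressed 11.5 to 16.5 mm; the fingers press the plinth with over 2 N; all is still (value of joint size_slide above 0.053 m and value of joint plunger between 0.0115 and 0.0165 m and x of short_plinth in the frame of drill_jig between -0.0525 and -0.0475 m and y of short_plinth in the frame of drill_jig between -0.004 and 0.004 m and z of short_plinth in the frame of drill_jig below 0.0145 m and angle between the x axis of short_plinth and the x axis of drill_jig, either way round below 0.06 rad and angle between short_plinth's own z axis and vertical below 0.05 rad and contact force between short_plinth and size_slide between 1 and 40 N and contact force between the fingers and short_plinth above 2 N and linear speed of short_plinth below 0.01 m/s); the arm keeps its last pose, push and grip.
It fails at once if the longer plinth is moved by more than 15 mm (distance of long_plinth from where it was at the start of the episode above 0.015 m).
It fails at once if the carved stone is moved by more than 15 mm (distance of carved_stone from where it was at the start of the episode above 0.015 m).
It fails at once if the wax tin is moved by more than 15 mm (distance of wax_tin from where it was at the start of the episode above 0.015 m).
It also fails if it takes over 69 s, if anything falls off the work surface, if the arm or the gripper's body presses on something with over 40 N, if the wrist force passes 120 N, or if a joint passes its speed limit or range.

## Robot

A 7-joint arm with a two-finger parallel gripper is mounted at the origin on a cart in front of the work surface, level with it; the furniture and walls round the work are solid. World frame = base frame: x ahead of the robot, y to its left, z up, the work surface at z = 0. Lengths are in m, angles in rad, forces in N, time in s.
With the tool pointing down it reaches from about 0.4 to 0.875 m from the base axis. Payload 4.4 kg.
Tool frame: the origin (TCP) lies midway between the tips of the shut fingers; the grasp point (between the pads) lies behind it (r.grasp_offset is the z of the grasp point in the tool frame, in m); z points along the fingers, y is the line along which they close (so a half turn about z gives the same grasp; the last joint's range is limited). The gripper opens to 85 mm and grips with 20 to 120 N. Pads are 22 mm wide; open, the fingers measure 114 mm over their backs; the gripper's body (76 mm by 85 mm) begins 54 mm behind the grasp point. The pads swing forward as they close: fully open they stand 13 mm farther back than shut.
Start: joints at [-1.305, 0.628, 0.038, 1.517, -0.027, 0.996, -0.02], TCP at [0.212, 0.615, 0.231] pointing down, gripper open.
Joint ranges: [-3.06, 3.06], [-0.37, 2.12], [-1.25, 1.32], [0.18, 2.47], [-1.1, 4.24], [0.23, 1.98], [-2.94, 2.94]. Speed limits (rad/s): [2.57, 2.57, 3.14, 3.14, 3.14, 3.14, 3.14].

## Interface

Orientations are given as a rotation vector (axis times angle).
In Python, from station import r gives the robot as it stands.
- The arm moves only by the shell command python3 -m inch 'ROWS' [OPENING] [FORCE]. ROWS is JSON, a list of rows, each an object of numbers: "dx", "dy", "dz": the shift along the tool's x, y, z in cm; "ax", "ay", "az": the turn, a rotation vector about the tool's x, y, z in degrees. In form: [{"dx": .., "dy": .., "dz": .., "ax": .., "ay": .., "az": ..}, ...]. A call has 1 to 5 rows; each row is the pose to reach, as a shift and turn from the pose commanded when the call began, along the tool's axes at that moment; what a row does not reach only later rows make up. A row lasts 1/10 s, in which the tool goes at most 50 mm and 8.59 degrees, less where a joint would pass 70% of its speed; a pose out of reach is approached as far as the arm can. A call with a gripper value outside its range is refused whole. OPENING is the closure, from 0 (fully open) to 1 (shut), set as the call begins (- or left out, the last holds). The fingers move at their own pace and stop on an object; FORCE is the grip in N (left out, the last holds). Time passes only in rows, so rows that repeat a pose let the fingers close. It gives the time, the measured TCP pose, the force, the opening and the grip force at its end, in the units of the state.
- r.observe(): the state, without advancing time (a new reading comes with each control period).
- r.get_image(name): name is "scene" or "top" or "wrist"; returns a dict with "color" (480x640x3 uint8, red, green, blue), "fovy" (degrees; the focal length in pixels is half the picture's height over the tangent of half this angle, whatever the lens; pixels are square), "cx", "cy" (the principal point, pixels), "dist" ([k1, k2, p1, p2, k3] as OpenCV has them; the pictures are not rectified), "T" (4x4, takes a point from camera to world coordinates); the wrist camera has in their place "tool_from_camera" (4x4, takes a point from camera to tool coordinates, whose origin is the TCP and whose axes are the flange's). Camera axes: x right, y down, z forward; pixel columns grow to the right and rows downward; lengths in m; the calibration is good to about 2 mm. A picture is of the moment at which its call begins: read the wrist's pose just before it. There is no depth.
- r.job_done(): hands the job in; it is judged then, once.
The state is a dict: "time_s": time; "joint_positions": joint angles; "joint_velocities": joint speeds; "tau": joint torques, N m; "tool_pos": TCP position; "eef_rot": TCP orientation; "ft_force": force on the tool from outside, world axes, zero at the start; "wrist_torque": the same for the moment, N m; "opening": opening from 0.0 (shut) to 1.0 (fully open); "finger_force": force on a finger pad.
Only numpy, scipy, OpenCV 4.12 (cv2) and the standard library are available. Lean on these libraries where they do the work, as an engineer would, in place of code of your own. Each camera call takes 0.05 s, during which the arm holds its last target. There are 200 camera calls.

## Working session

There is one attempt and no reset: what is moved stays moved. The work goes in short steps, Python scripts to look and compute and a shell command to move; the robot and the scene stay as the last step left them, time stands still between calls to the robot, and variables do not carry over. Pictures are saved under pics/ and viewed, at most 10 in all, crops included, and the job is handed in when it is done.

```bash
ls; mkdir -p pics
python3 - <<'E'
from station import r
import cv2,numpy as np
o=r.observe();print(o['time_s'],o['tool_pos'],o['eef_rot'],r.grasp_offset,o['opening'])
for n in("scene","top"):
    d=r.get_image(n);cv2.imwrite(f"pics/{n}0.png",d["color"][:,:,::-1]);print(n,d["fovy"],d["cx"],d["cy"],d["dist"],np.round(d["T"],4).tolist())
E
```

```text
pics
0.0 [0.21152118 0.6139505  0.23040697] [-5.18779313e-01 -3.09819749e+00  2.94477484e-03] -0.0187 0.9987014444996576
scene 48.20287914042146 323.7210097318108 232.7775899349311 [-0.10154838  0.          0.          0.          0.        ] [[-0.9061, -0.2555, 0.3373, 0.0792], [-0.4231, 0.5561, -0.7154, 1.1044], [-0.0048, -0.7909, -0.6119, 0.9481], [0.0, 0.0, 0.0, 1.0]]
top 46.34033430213226 311.9995163311119 242.89015789507022 [-0.15822654  0.          0.          0.          0.        ] [[0.0172, -0.9943, 0.1055, 0.4211], [-0.9998, -0.0167, 0.0054, 0.0762], [-0.0036, -0.1056, -0.9944, 1.5381], [0.0, 0.0, 0.0, 1.0]]
```

View pics/top0.png

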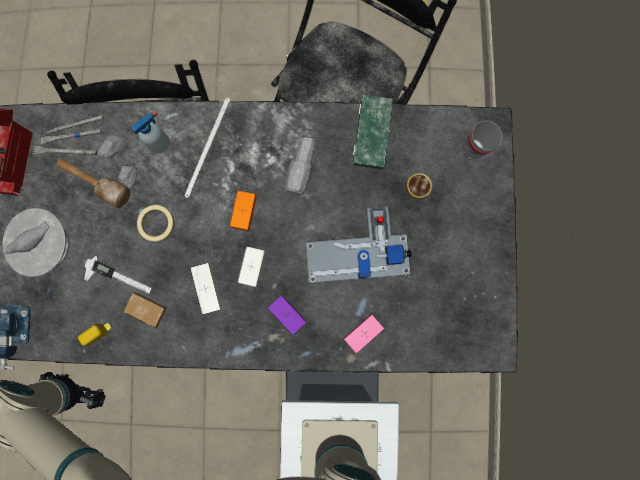

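View pics/scene0.png

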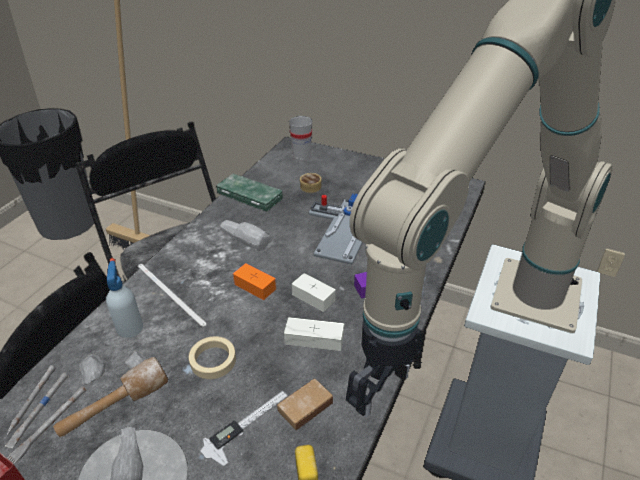

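The top view shows two white blocks, at (251,267) and (205,288). The second is longer. The orange (242,211), purple (287,315) and pink (364,334) blocks are look-alikes. The jig is at (358,258), its red grip at (380,219) and its bush at (364,257). I'll measure these and check the short plinth in an enlarged crop.

```bash
cat > h.py <<'E'
from station import r
import cv2,numpy as np
from scipy.spatial.transform import Rotation as R
def K(d):
    f=240/np.tan(np.radians(d["fovy"]/2));return np.array([[f,0,d["cx"]],[0,f,d["cy"]],[0,0,1.]])
def toolT(o):
    T=np.eye(4);T[:3,:3]=R.from_rotvec(o['eef_rot']).as_matrix();T[:3,3]=o['tool_pos'];return T
def shot(n,save=None):
    o=r.observe();d=r.get_image(n)
    if n=="wrist": d["T"]=toolT(o)@np.array(d["tool_from_camera"])
    d["T"]=np.array(d["T"])
    if save: cv2.imwrite(f"pics/{save}.png",d["color"][:,:,::-1])
    return d
def ray(d,px,z):
    p=cv2.undistortPoints(np.array(px,float).reshape(-1,1,2),K(d),np.array(d["dist"],float))[:,0]
    v=np.c_[p,np.ones(len(p))]@d["T"][:3,:3].T;c=d["T"][:3,3]
    return c+v*((z-c[2])/v[:,2])[:,None]
def proj(d,P):
    Ti=np.linalg.inv(d["T"]);return cv2.projectPoints(np.array(P,float).reshape(-1,1,3),cv2.Rodrigues(Ti[:3,:3])[0],Ti[:3,3],K(d),np.array(d["dist"],float))[0][:,0]
def blobs(m,amin=30):
    c,_=cv2.findContours(m.astype(np.uint8),cv2.RETR_EXTERNAL,cv2.CHAIN_APPROX_NONE)
    return [x for x in c if cv2.contourArea(x)>amin]
def rect(P):
    (c,s,a)=cv2.minAreaRect((np.array(P)[:,:2]*1000).astype(np.float32))
    return np.round(c,1),np.round(s,1),round(a,1)
E
python3 - <<'E'
from h import *
d=shot("top");im=d["color"];h=cv2.cvtColor(im,cv2.COLOR_RGB2HSV)
H,S,V=[h[:,:,i].astype(int) for i in range(3)]
for c in blobs((V>205)&(S<40),200):
    if 180<c[:,0,0].mean()<280: print("white",c[:,0].mean(0),rect(ray(d,c[:,0],.04)))
for c in blobs(((H<6)|(H>174))&(S>170)&(V>90),15): print("red",c[:,0].mean(0),ray(d,[c[:,0].mean(0)],.06))
for c in blobs((H>105)&(H<118)&(S>140),40): print("blue",c[:,0].mean(0),cv2.contourArea(c),rect(ray(d,c[:,0],.06)))
sub=np.zeros(V.shape,bool);sub[225:295,295:420]=1
m=(sub&(V>105)&(V<190)&(S<70)).astype(np.uint8)
c=max(blobs(cv2.morphologyEx(m,cv2.MORPH_CLOSE,np.ones((5,5)))),key=cv2.contourArea)
print("plate",rect(ray(d,c[:,0],.012)))
cr=cv2.resize(im[195:325,180:420],None,fx=3.3,fy=3.3,interpolation=cv2.INTER_CUBIC)
cv2.imwrite("pics/c1.png",cr[:,:,::-1])
E
```

```text
white [205.03252033 288.18699187] (array([453.4, 369.8]), array([128.6,  47.8]), 16.4)
white [250.63 266.35] (array([514.8, 247.2]), array([47.8, 98.1]), 77.5)
white [206.525 147.01 ] (array([843.1, 380.5]), array([  9.7, 297.5]), 69.8)
red [380.26666667 218.86666667] [[ 0.64544426 -0.09688506  0.06      ]]
red [  7.82608696 186.26086957] [[0.72508207 0.9505451  0.06      ]]
red [  5.125      135.76785714] [[0.87417942 0.97593887 0.06      ]]
blue [363.56716418 264.47761194] 249.5 (array([525.6, -53.8]), array([71.9, 29.7]), 3.7)
blue [394.46031746 254.28571429] 278.5 (array([ 551.2, -135.9]), array([48.9, 45.5]), 5.5)
plate (array([559.4, -33.6]), array([143.7, 289.4]), 5.7)
```

View pics/c1.png

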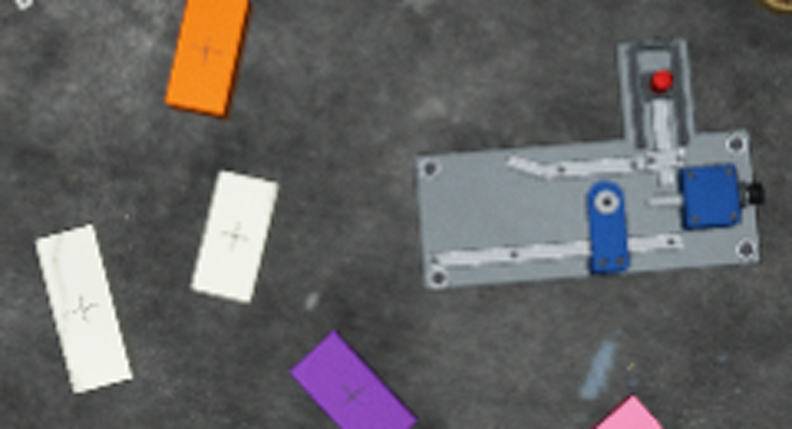

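The crop shows the white block at (251,267) is about 98 x 48 mm in ray-cast size. It is white, flat and has a cross, so it is the short plinth. The block at (205,288) measures 129 mm and is the long one. Next, the jig frame from the bolts, bush and grip.

Run:
```python
from h import *
d=shot("top")
f=lambda l:[(180+u/3.3,195+v/3.3) for u,v in l]
b=ray(d,f([(430,168),(438,277),(736,143),(747,249)]),.012);print(b.round(4))
u=(b[2]+b[3]-b[0]-b[1])[:2];w=(b[0]+b[2]-b[1]-b[3])[:2]
print("ang",np.degrees(np.arctan2(u[1],u[0])),np.degrees(np.arctan2(w[1],w[0])),b.mean(0))
bu=ray(d,f([(606,202)]),.075)[0];g=ray(d,[[380.3,218.9]],.06)[0]
a=np.arctan2(u[1],u[0]);X=np.array([np.cos(a),np.sin(a)]);Y=np.array([-X[1],X[0]])
O=bu[:2]+.05*X;print("bush",bu,"O",O,"grip jig",(g[:2]-O)@X,(g[:2]-O)@Y,"platecentre jig",(b.mean(0)[:2]-O)@X,(b.mean(0)[:2]-O)@Y)
T=toolT(r.observe());print(T.round(3));print(np.array(shot("wrist")["tool_from_camera"]).round(3))
```

```text
[[ 0.5746  0.0889  0.012 ]
 [ 0.4845  0.0808  0.012 ]
 [ 0.5998 -0.1656  0.012 ]
 [ 0.5116 -0.1749  0.012 ]]
ang -84.14680326444056 5.586144671357119 [ 0.54261413 -0.04268647  0.012     ]
bush [ 0.5435029 -0.051788   0.075    ] O [ 0.54860189 -0.10152733] grip jig 0.005338016937743694 0.0967139254548817 platecentre jig -0.05914472274731932 4.404360746164939e-05
[[-0.945  0.326 -0.     0.212]
 [ 0.326  0.945 -0.001  0.614]
 [ 0.    -0.001 -1.     0.231]
 [ 0.     0.     0.     1.   ]]
[[-0.    -0.959 -0.283  0.072]
 [ 1.    -0.     0.001 -0.   ]
 [-0.001 -0.283  0.959 -0.142]
 [ 0.     0.     0.     1.   ]]
```

```bash
cat >> h.py <<'E'
O=np.array([.5486,-.1015]);JA=np.radians(-84.2)
JX=np.array([np.cos(JA),np.sin(JA)]);JY=np.array([-JX[1],JX[0]])
def jig(x,y): return O+x*JX+y*JY
def injig(p): q=np.array(p)[:2]-O; return np.array([q@JX,q@JY])
def goal(xy,z,yang):
    "shift (cm) and turn (deg) in tool axes to put TCP at xy,z, pointing down, tool y along yang (deg, mod 180)"
    o=r.observe();T=toolT(o);best=None
    for a in (yang,yang+180):
        a=np.radians(a);y=np.array([np.cos(a),np.sin(a),0]);zz=np.array([0,0,-1.]);M=np.c_[np.cross(y,zz),y,zz]
        rv=R.from_matrix(T[:3,:3].T@M).as_rotvec(degrees=True)
        if best is None or np.linalg.norm(rv)<np.linalg.norm(best): best=rv
    s=T[:3,:3].T@(np.r_[xy,z]-T[:3,3])*100
    print("d",s.round(2),"a",best.round(2),"t",o['time_s'],"jig",(injig(o['tool_pos'])*1000).round(1),"z",round(o['tool_pos'][2]*1000,1),"F",np.round(o['ft_force'],1))
E
python3 -c "
from h import *
goal(jig(.0055,.135),.15,95.8)"
```

```text
d [-67.66 -51.52   8.13] a [-5.000e-02 -1.000e-02 -2.481e+01] t 0.25 jig [-746.2 -262.9] z 230.9 F [ 0.6  0.8 -0.6]
```

```bash
python3 -m inch '[{"dx":-16,"dy":-12,"az":-8},{"dx":-16,"dy":-12,"az":-8},{"dx":-16,"dy":-12,"az":-8},{"dx":-32,"dy":-24,"az":-16},{"dx":-32,"dy":-24,"az":-16}]' 1 40; python3 -c "
from h import *
goal(jig(.0055,.135),.15,95.8)"
```

```text
d [-67.66 -51.52   8.13] a [-5.000e-02 -1.000e-02 -2.481e+01] t 0.25 jig [-746.2 -262.9] z 230.9 F [ 0.6  0.8 -0.6]$[0]: bad value
```

```bash
python3 -m inch '[{"dx":-16,"dy":-12,"dz":0,"ax":0,"ay":0,"az":-8},{"dx":-16,"dy":-12,"dz":0,"ax":0,"ay":0,"az":-8},{"dx":-16,"dy":-12,"dz":0,"ax":0,"ay":0,"az":-8},{"dx":-32,"dy":-24,"dz":0,"ax":0,"ay":0,"az":-16},{"dx":-32,"dy":-24,"dz":0,"ax":0,"ay":0,"az":-16}]' 1 40; python3 -c "
from h import *
goal(jig(.0055,.135),.15,95.8)"
```

```text
time_s: 0.75
tool_pos: [0.3528, 0.4059, 0.2314]
eef_rot: [0.077, 3.141, 0.0]
ft_force: [0.2, -0.4, -0.7]
opening: 0.143
finger_force: 0.0
d [-35.49 -48.24   8.13] a [ 0.02  0.01 -8.62] t 0.75 jig [-524.6 -143.6] z 231.4 F [ 0.2 -0.4 -0.7]
```

```bash
python3 -m inch '[{"dx":-15,"dy":-20,"dz":3,"ax":0,"ay":0,"az":-8},{"dx":-15,"dy":-20,"dz":3,"ax":0,"ay":0,"az":-8},{"dx":-15,"dy":-20,"dz":3,"ax":0,"ay":0,"az":-8},{"dx":-15,"dy":-20,"dz":3,"ax":0,"ay":0,"az":-8},{"dx":-15,"dy":-20,"dz":3,"ax":0,"ay":0,"az":-8}]'; python3 -c "
from h import *
goal(jig(.0055,.135),.15,95.8)"
```

```text
time_s: 1.25
tool_pos: [0.4912, 0.1997, 0.2015]
eef_rot: [-0.137, 3.138, 0.0]
ft_force: [-0.1, -0.6, -0.1]
opening: 0.002
finger_force: 0.0
d [-16.6  -30.87   5.15] a [ 0.01  0.03 -0.81] t 1.25 jig [-305.5  -26.7] z 201.5 F [-0.1 -0.6 -0.1]
```

```bash
F='"ax":0,"ay":0,"az":0'; python3 -m inch '[{"dx":-16.6,"dy":-30.9,"dz":4,"ax":0,"ay":0,"az":-0.8},{"dx":-16.6,"dy":-30.9,"dz":4,"ax":0,"ay":0,"az":-0.8},{"dx":-16.6,"dy":-30.9,"dz":4,"ax":0,"ay":0,"az":-0.8},{"dx":-16.6,"dy":-30.9,"dz":4,"ax":0,"ay":0,"az":-0.8},{"dx":-16.6,"dy":-30.9,"dz":4,"ax":0,"ay":0,"az":-0.8}]'; python3 -c "
from h import *
goal(jig(.0055,.135),.15,95.8)"
```

```text
time_s: 1.75
tool_pos: [0.6272, -0.0082, 0.1729]
eef_rot: [-0.158, 3.138, 0.0]
ft_force: [1.2, 0.2, 0.6]
opening: -0.001
finger_force: 0.0
d [-4.74 -9.04  2.29] a [ 0.01  0.   -0.02] t 1.75 jig [-84.9  87.7] z 172.9 F [1.2 0.2 0.6]
```

```bash
python3 -m inch '[{"dx":-4.7,"dy":-9,"dz":2.3,"ax":0,"ay":0,"az":0},{"dx":-4.7,"dy":-9,"dz":2.3,"ax":0,"ay":0,"az":0},{"dx":-4.7,"dy":-9,"dz":2.3,"ax":0,"ay":0,"az":0},{"dx":-4.7,"dy":-9,"dz":2.3,"ax":0,"ay":0,"az":0}]'; python3 -c "
from h import *
shot('wrist','w1')
goal(jig(.0055,.135),.042,95.8)"
```

```text
time_s: 2.15
tool_pos: [0.6818, -0.0934, 0.1489]
eef_rot: [0.153, -3.136, 0.001]
ft_force: [0.6, -0.2, 0.0]
opening: 0.005
finger_force: 0.0
d [-0.16 -0.29 10.76] a [ 0.07 -0.07 -0.05] t 2.2 jig [  2.7 133.5] z 149.6 F [-0.3  0.6  0. ]
```

View pics/w1.png

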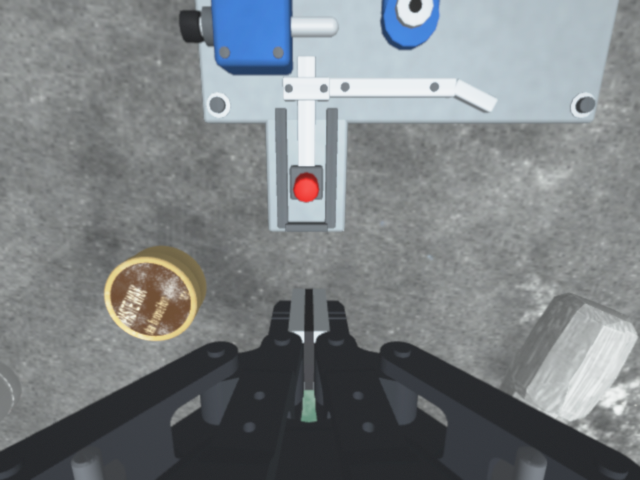

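The grip is at (306,187), the wax tin at (155,293), and the shut fingers stand behind the grip. Refining from this view, then going down.

```bash
python3 -c "
from h import *
d=shot('wrist')
h=cv2.cvtColor(d['color'],cv2.COLOR_RGB2HSV)
m=((h[:,:,0]<6)|(h[:,:,0]>174))&(h[:,:,1]>170)&(h[:,:,2]>90)
for c in blobs(m): print(c[:,0].mean(0),(injig(ray(d,[c[:,0].mean(0)],.055)[0])*1000).round(1))
print((injig(ray(d,[(415,8)],.075)[0])*1000).round(1))
b=ray(d,[(217,104),(585,104)],.012);print([(injig(x)*1000).round(1) for x in b])
"; python3 -m inch '[{"dx":-0.2,"dy":-0.3,"dz":5,"ax":0,"ay":0,"az":0},{"dx":-0.2,"dy":-0.3,"dz":9,"ax":0,"ay":0,"az":0},{"dx":-0.2,"dy":-0.3,"dz":10.7,"ax":0,"ay":0,"az":0},{"dx":-0.2,"dy":-0.3,"dz":10.7,"ax":0,"ay":0,"az":0}]';python3 -c "
from h import *
goal(jig(.0055,.06),.042,95.8)"
```

```text
[301.65753425 187.01369863] [ 7.2 96.1]
[-51.7   1.8]
[array([67.2, 43.7]), array([-192.2,   44.2])]
time_s: 2.65
tool_pos: [0.6823, -0.0917, 0.0411]
eef_rot: [0.162, -3.132, -0.003]
ft_force: [-0.4, 0.7, 0.5]
opening: -0.001
finger_force: 0.0
d [ 7.41 -0.16 -0.06] a [ 0.11 -0.28  0.12] t 2.65 jig [  3.7 134. ] z 41.1 F [-0.4  0.7  0.5]
```

```bash
python3 -m inch '[{"dx":1.5,"dy":-0.2,"dz":0,"ax":0,"ay":0,"az":0},{"dx":2.8,"dy":-0.2,"dz":0,"ax":0,"ay":0,"az":0},{"dx":4.1,"dy":-0.2,"dz":0,"ax":0,"ay":0,"az":0},{"dx":5.4,"dy":-0.2,"dz":0,"ax":0,"ay":0,"az":0},{"dx":6.5,"dy":-0.2,"dz":0,"ax":0,"ay":0,"az":0}]';python3 -m inch '[{"dx":0.2,"dy":0,"dz":0,"ax":0,"ay":0,"az":0},{"dx":0.4,"dy":0,"dz":0,"ax":0,"ay":0,"az":0},{"dx":0.5,"dy":0,"dz":0,"ax":0,"ay":0,"az":0},{"dx":0.5,"dy":0,"dz":0,"ax":0,"ay":0,"az":0}]';python3 -c "
from h import *
goal(jig(.0055,.06),.042,95.8)"
```

```text
time_s: 3.15
tool_pos: [0.6238, -0.1014, 0.0465]
eef_rot: [-0.16, 3.128, -0.001]
ft_force: [20.5, 3.3, -9.7]
opening: -0.002
finger_force: 10.8
time_s: 3.55
tool_pos: [0.6241, -0.1015, 0.0471]
eef_rot: [-0.161, 3.119, -0.001]
ft_force: [11.8, 1.5, -8.1]
opening: 0.001
finger_force: 5.7
d [1.52 0.22 0.49] a [-0.1   1.07  0.1 ] t 3.55 jig [ 7.6 75.1] z 47.1 F [11.8  1.5 -8.1]
```

```bash
python3 -c "
from h import *
d=shot('wrist','w2');o=r.observe();print(o['tool_pos'],o['ft_force'],o['time_s'])
d=shot('top');cv2.imwrite('pics/t2.png',cv2.resize(d['color'][190:300,300:420],None,fx=5,fy=5)[:,:,::-1])
a=cv2.imread('pics/w2.png')[:330];b=cv2.imread('pics/t2.png')[:,:];b=cv2.resize(b,(360,330));a=cv2.resize(a,(440,227));c=np.zeros((330,800,3),np.uint8);c[:227,:440]=a;c[:,440:]=b;cv2.imwrite('pics/m2.png',c)"
```

```text
[ 0.62414397 -0.10147396  0.04716354] [11.74335295  0.64692929 -7.24555302] 3.6
```

View pics/m2.png

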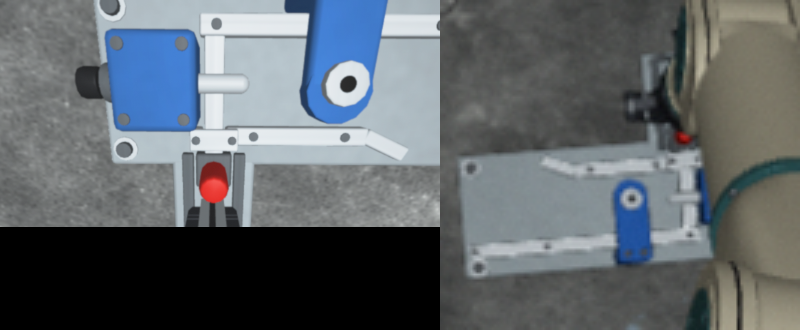

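```bash
python3 -c "
from h import *
d=shot('wrist')
h=cv2.cvtColor(d['color'],cv2.COLOR_RGB2HSV)
m=((h[:,:,0]<6)|(h[:,:,0]>174))&(h[:,:,1]>170)&(h[:,:,2]>90)
for c in blobs(m): print(c[:,0].mean(0),cv2.boundingRect(c),(injig(ray(d,[c[:,0].mean(0)],.05)[0])*1000).round(1))
print((injig(ray(d,[(340*640/440/1.0*1.0+8,82*640/440)],.075)[0])*1000).round(1), [(injig(ray(d,[(u*640/440,v*640/440)],.0225)[0])*1000).round(1) for u,v in((204,36),(223,36),(204,120))])
print(r.observe()['ft_force'],r.observe()['time_s'])"
```

```text
[310.49315068 265.01369863] (291, 236, 41, 60) [ 7.2 54.4]
[-47.6  -0.3] [array([ 12.9, -26.2]), array([  1.8, -26.2]), array([13.3, 22.4])]
[11.32685334  0.88520234 -7.14186892] 3.7
```

```bash
python3 -c "
from h import *
d=shot('wrist')
for z,v in((.029,236),(.06,236),(.06,296),(.029,296)): print(z,v,(injig(ray(d,[(310,v)],z)[0])*1000).round(1))
cv2.imwrite('pics/w3.png',cv2.resize(d['color'][0:340,210:430],None,fx=2.3,fy=1.7)[:,:,::-1])"
```

```text
0.029 236 [ 7.3 48.8]
0.06 236 [ 7.5 39.4]
0.06 296 [ 7.4 63.1]
0.029 296 [ 7.3 78.2]
```

View pics/w3.png

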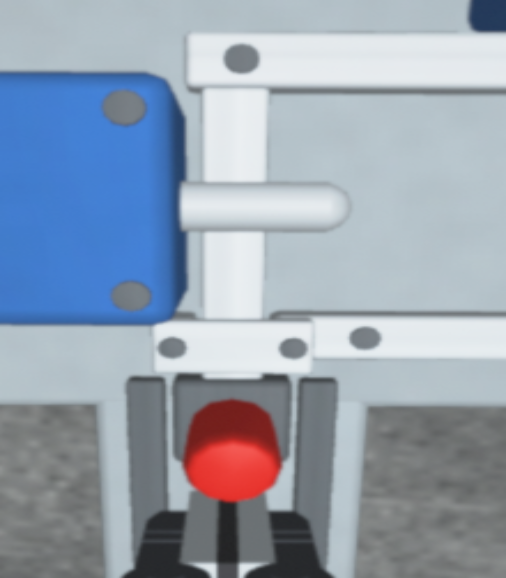

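The bar at (235,205) in the crop runs right up to the fence. The grip stopped moving at over 11 N, against about 2 N to move it, so the slide is fully in (it began partly in). Backing off and going to the plinth.

```bash
python3 -m inch '[{"dx":-2.5,"dy":0,"dz":0,"ax":0,"ay":0,"az":0},{"dx":-2.5,"dy":0,"dz":-5,"ax":0,"ay":0,"az":0},{"dx":-2.5,"dy":0,"dz":-10,"ax":0,"ay":0,"az":0},{"dx":-2.5,"dy":0,"dz":-10,"ax":0,"ay":0,"az":0}]' 0;python3 -c "
from h import *
goal((.515,.247),.15,77.5)"
```

```text
time_s: 4.15
tool_pos: [0.6467, -0.1002, 0.153]
eef_rot: [-0.159, 3.12, -0.004]
ft_force: [-0.1, -0.2, 0.3]
opening: 0.683
finger_force: 0.0
d [9.570e+00 3.588e+01 2.000e-02] a [-0.04  1.01 18.34] t 4.15 jig [ 8.6 97.7] z 153.0 F [-0.1 -0.2  0.3]
```

```bash
python3 -m inch '[{"dx":9.6,"dy":35.9,"dz":0,"ax":0,"ay":1,"az":18.3},{"dx":9.6,"dy":35.9,"dz":0,"ax":0,"ay":1,"az":18.3},{"dx":9.6,"dy":35.9,"dz":0,"ax":0,"ay":1,"az":18.3},{"dx":9.6,"dy":35.9,"dz":0,"ax":0,"ay":1,"az":18.3},{"dx":9.6,"dy":35.9,"dz":0,"ax":0,"ay":1,"az":18.3}]' 0;python3 -m inch '[{"dx":3,"dy":12.5,"dz":0,"ax":0,"ay":0,"az":0}]' >/dev/null; python3 -c "
from h import *
goal((.515,.247),.15,77.5)"
```

```text
time_s: 4.65
tool_pos: [0.5515, 0.1363, 0.1457]
eef_rot: [-0.34, -3.11, -0.002]
ft_force: [0.9, 0.6, -0.3]
opening: 1.0
finger_force: 0.0
d [ 4.61  5.25 -0.35] a [-0.08 -0.93  0.05] t 4.75 jig [-285.8   29.1] z 145.8 F [ 0.9  0.4 -0.6]
```

```bash
python3 -m inch '[{"dx":4.6,"dy":5.2,"dz":-0.4,"ax":0,"ay":-0.9,"az":0},{"dx":4.6,"dy":5.2,"dz":-0.4,"ax":0,"ay":-0.9,"az":0},{"dx":4.6,"dy":5.2,"dz":-0.4,"ax":0,"ay":-0.9,"az":0}]' ; python3 -c "
from h import *
d=shot('wrist','w4')
h=cv2.cvtColor(d['color'],cv2.COLOR_RGB2HSV)
m=(h[:,:,2]>200)&(h[:,:,1]<40)
for c in blobs(m,3000): print(c[:,0].mean(0),cv2.boundingRect(c),rect(ray(d,c[:,0],.04)))
goal((.515,.247),.15,77.5)"
```

```text
time_s: 5.05
tool_pos: [0.515, 0.2504, 0.1503]
eef_rot: [-0.328, -3.124, -0.004]
ft_force: [0.4, -0.1, -0.6]
opening: 0.999
finger_force: 0.0
[302.51256281 230.64070352] (267, 165, 72, 135) (array([513.3, 246.5]), array([48.3, 97.8]), 77.7)
[465.84462151 101.14342629] (393, 0, 143, 211) (array([452.3, 367.7]), array([127.4,  47.9]), 16.5)
d [ 0.16 -0.05  0.01] a [0.03 0.05 0.27] t 5.1 jig [-350.1    3.5] z 150.1 F [ 0.8 -1.1  0.5]
```

View pics/w4.png

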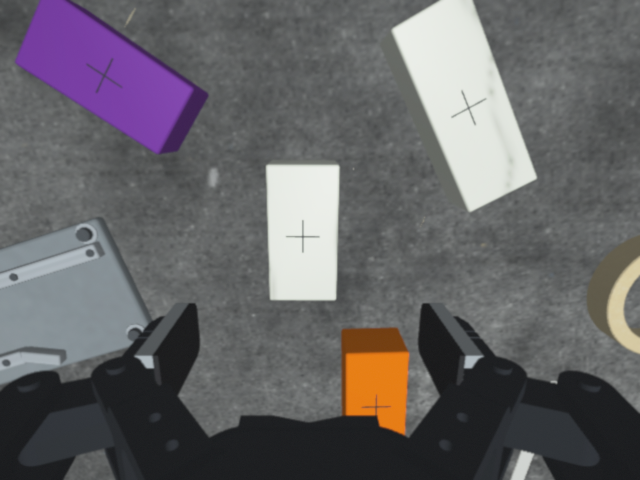

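The wrist view confirms the short plinth at (303,231), between the open fingers and with room beside it. Both cameras agree to 1.5 mm. Descending.

```bash
python3 -m inch '[{"dx":0.2,"dy":0,"dz":5,"ax":0,"ay":0,"az":0.2},{"dx":0.2,"dy":0,"dz":9,"ax":0,"ay":0,"az":0.2},{"dx":0.2,"dy":0,"dz":12,"ax":0,"ay":0,"az":0.2},{"dx":0.2,"dy":0,"dz":13.4,"ax":0,"ay":0,"az":0.2},{"dx":0.2,"dy":0,"dz":13.4,"ax":0,"ay":0,"az":0.2}]'; python3 -c "
from h import *
goal((.514,.247),.016,77.6)"
```

```text
time_s: 5.6
tool_pos: [0.5148, 0.2426, 0.0131]
eef_rot: [-0.35, -3.119, 0.007]
ft_force: [-0.5, -0.1, 1.0]
opening: 1.006
finger_force: 0.0
d [ 0.17  0.41 -0.29] a [-0.26 -0.15 -0.41] t 5.6 jig [-345.7    1.1] z 13.1 F [-0.5 -0.1  1. ]
```

```bash
python3 -m inch '[{"dx":0.2,"dy":0.4,"dz":-0.3,"ax":0,"ay":0,"az":0},{"dx":0.2,"dy":0.4,"dz":-0.3,"ax":0,"ay":0,"az":0}]'; python3 -m inch '[{"dx":0,"dy":0,"dz":0,"ax":0,"ay":0,"az":0},{"dx":0,"dy":0,"dz":0,"ax":0,"ay":0,"az":0},{"dx":0,"dy":0,"dz":0,"ax":0,"ay":0,"az":0},{"dx":0,"dy":0,"dz":0,"ax":0,"ay":0,"az":0},{"dx":0,"dy":0,"dz":0,"ax":0,"ay":0,"az":0}]' 1 60; python3 -m inch '[{"dx":0,"dy":0,"dz":0,"ax":0,"ay":0,"az":0},{"dx":0,"dy":0,"dz":-2,"ax":0,"ay":0,"az":0},{"dx":0,"dy":0,"dz":-5,"ax":0,"ay":0,"az":0},{"dx":0,"dy":0,"dz":-9,"ax":0,"ay":0,"az":0},{"dx":0,"dy":0,"dz":-9,"ax":0,"ay":0,"az":0}]';python3 -c "
from h import *
goal(jig(-.13,0),.1,5.8)"
```

```text
time_s: 5.8
tool_pos: [0.5152, 0.25, 0.0192]
eef_rot: [0.347, 3.121, 0.001]
ft_force: [-0.1, 0.1, 1.1]
opening: 1.001
finger_force: 0.0
time_s: 6.3
tool_pos: [0.5138, 0.2478, 0.018]
eef_rot: [-0.348, -3.121, 0.005]
ft_force: [-0.9, -1.7, 8.5]
opening: 0.574
finger_force: 64.4
time_s: 6.8
tool_pos: [0.5167, 0.2501, 0.111]
eef_rot: [0.348, 3.117, 0.003]
ft_force: [1.3, 1.4, -5.3]
opening: 0.57
finger_force: 64.9
d [ -6.72 -21.27   1.08] a [ 0.31  0.15 71.48] t 6.8 jig [-353.     3.7] z 111.0 F [ 1.3  1.4 -5.3]
```

```bash
python3 -m inch '[{"dx":-2,"dy":-4,"dz":0,"ax":0,"ay":0,"az":8},{"dx":-3,"dy":-8,"dz":0,"ax":0,"ay":0,"az":16},{"dx":-4,"dy":-12,"dz":0,"ax":0,"ay":0,"az":24},{"dx":-5,"dy":-16,"dz":0,"ax":0,"ay":0,"az":32},{"dx":-6.7,"dy":-19,"dz":0,"ax":0,"ay":0,"az":40}]';python3 -c "
from h import *
goal(jig(-.13,0),.1,5.8);print(r.observe()['joint_positions'])"
```

```text
time_s: 7.3
tool_pos: [0.5343, 0.0456, 0.1058]
eef_rot: [-1.403, -2.805, 0.011]
ft_force: [0.5, 0.6, -5.3]
opening: 0.57
finger_force: 64.8
d [-1.5  -0.97  0.59] a [-0.48  0.05 31.06] t 7.3 jig [-147.8    0.6] z 105.8 F [ 0.5  0.6 -5.3]
[-0.27610201  0.66086077  0.20812888  1.94523005 -0.23303399  0.56625532
  0.73111362]
```

```bash
python3 -m inch '[{"dx":-1.5,"dy":-1,"dz":0,"ax":-0.4,"ay":0,"az":8},{"dx":-1.5,"dy":-1,"dz":0,"ax":-0.4,"ay":0,"az":16},{"dx":-1.5,"dy":-1,"dz":0,"ax":-0.4,"ay":0,"az":24},{"dx":-1.5,"dy":-1,"dz":0,"ax":-0.4,"ay":0,"az":31},{"dx":-1.5,"dy":-1,"dz":0,"ax":-0.4,"ay":0,"az":31}]';python3 -m inch '[{"dx":0,"dy":0,"dz":0,"ax":0,"ay":0,"az":0},{"dx":0,"dy":0,"dz":0,"ax":0,"ay":0,"az":0}]';python3 -c "
from h import *
goal(jig(-.13,0),.05,5.8)
d=shot('top')
h=cv2.cvtColor(d['color'],cv2.COLOR_RGB2HSV)
d=shot('wrist','w5')"
```

```text
time_s: 7.8
tool_pos: [0.5372, 0.0307, 0.1059]
eef_rot: [2.095, 2.339, 0.001]
ft_force: [-0.8, 0.3, -5.5]
opening: 0.57
finger_force: 64.8
time_s: 8.0
tool_pos: [0.538, 0.0308, 0.1068]
eef_rot: [2.092, 2.341, 0.004]
ft_force: [0.7, 0.7, -6.1]
opening: 0.566
finger_force: 64.8
d [-0.26 -0.3   5.68] a [0.19 0.01 0.62] t 8.0 jig [-132.6    2.8] z 106.8 F [ 0.7  0.7 -6.1]
```

View pics/w5.png

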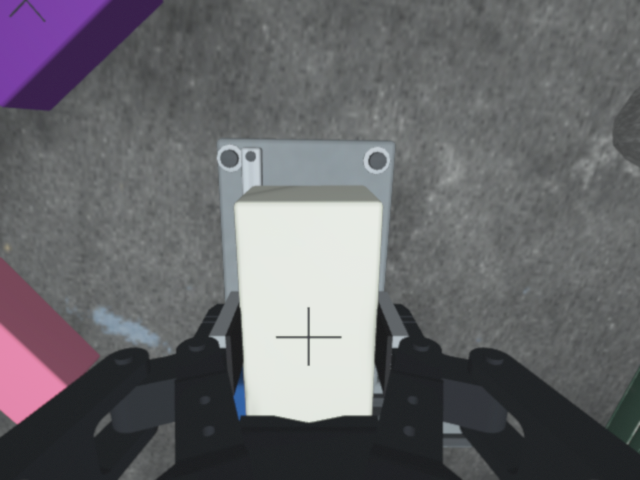

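Plinth held straight, its cross at (309,337), with the jig plate's bolts at (229,158) and (377,160) and the fence at (251,157) behind it. Checking the lateral offset.

```bash
python3 -c "
from h import *
d=shot('wrist')
zt=r.observe()['tool_pos'][2]+.022
for p,z in(((309,337),zt),((236,203),zt),((382,203),zt),((229,158),.012),((377,160),.012),((240,180),.022),((262,180),.022)): print(p,(injig(ray(d,[p],z)[0])*1000).round(1))
goal(jig(-.13,0),.05,5.8)"
```

```text
(309, 337) [-132.1    3.3]
(236, 203) [-181.2  -20.9]
(382, 203) [-181.6   26.6]
(229, 158) [-187.2  -46.3]
(377, 160) [-186.8   45.9]
(240, 180) [-174.9  -38.3]
(262, 180) [-175.1  -25. ]
d [-0.24 -0.35  5.72] a [0.24 0.01 0.53] t 8.15 jig [-132.5    3.2] z 107.3 F [ 0.4 -0.3 -5.2]
```

```bash
python3 -m inch '[{"dx":-0.2,"dy":-0.3,"dz":0,"ax":0.2,"ay":0,"az":0.5},{"dx":-0.2,"dy":-0.3,"dz":2,"ax":0.2,"ay":0,"az":0.5},{"dx":-0.2,"dy":-0.3,"dz":4,"ax":0.2,"ay":0,"az":0.5},{"dx":-0.2,"dy":-0.3,"dz":6,"ax":0.2,"ay":0,"az":0.5},{"dx":-0.2,"dy":-0.3,"dz":6.2,"ax":0.2,"ay":0,"az":0.5}]';python3 -c "
from h import *
goal(jig(-.13,0),.030,5.8)
d=shot('wrist')
print(d['color'].shape)"
```

```text
time_s: 8.65
tool_pos: [0.5341, 0.0282, 0.0435]
eef_rot: [-2.105, -2.329, 0.004]
ft_force: [-0.0, 0.1, -5.7]
opening: 0.57
finger_force: 64.7
d [-0.05  0.13  1.35] a [-0.2  -0.01 -0.03] t 8.65 jig [-130.5   -1.3] z 43.5 F [-0.   0.1 -5.7]
(480, 640, 3)
```

```bash
python3 -m inch '[{"dx":0,"dy":0.1,"dz":0,"ax":0,"ay":0,"az":0},{"dx":0,"dy":0.1,"dz":0.5,"ax":0,"ay":0,"az":0},{"dx":0,"dy":0.1,"dz":1,"ax":0,"ay":0,"az":0},{"dx":0,"dy":0.1,"dz":1.2,"ax":0,"ay":0,"az":0},{"dx":0,"dy":0.1,"dz":1.3,"ax":0,"ay":0,"az":0}]';python3 -m inch '[{"dx":0,"dy":0,"dz":0.1,"ax":0,"ay":0,"az":0},{"dx":0,"dy":0,"dz":0.1,"ax":0,"ay":0,"az":0}]';python3 -c "
from h import *
goal(jig(-.13,0),.030,5.8)"
```

```text
time_s: 9.2
tool_pos: [0.5369, 0.0284, 0.0322]
eef_rot: [2.106, 2.33, 0.0]
ft_force: [-0.4, -0.3, -5.0]
opening: 0.57
finger_force: 65.0
time_s: 9.4
tool_pos: [0.5369, 0.0284, 0.0312]
eef_rot: [2.106, 2.33, 0.0]
ft_force: [0.2, 0.7, -4.8]
opening: 0.568
finger_force: 65.0
d [-0.04 -0.15  0.12] a [ 0.04  0.02 -0.02] t 9.4 jig [-130.4    1.5] z 31.2 F [ 0.2  0.7 -4.8]
```

```bash
python3 -m inch '[{"dx":0,"dy":-0.1,"dz":0.1,"ax":0,"ay":0,"az":0},{"dx":0,"dy":-0.1,"dz":0.2,"ax":0,"ay":0,"az":0},{"dx":0,"dy":-0.1,"dz":0.3,"ax":0,"ay":0,"az":0}]';python3 -m inch '[{"dx":0,"dy":0,"dz":0,"ax":0,"ay":0,"az":0},{"dx":0,"dy":0,"dz":0,"ax":0,"ay":0,"az":0},{"dx":0,"dy":0,"dz":0,"ax":0,"ay":0,"az":0},{"dx":0,"dy":0,"dz":0,"ax":0,"ay":0,"az":0}]' 0;python3 -c "
from h import *
goal(jig(-.13,0),.130,5.8)"
```

```text
time_s: 9.7
tool_pos: [0.5366, 0.028, 0.03]
eef_rot: [2.106, 2.329, 0.003]
ft_force: [-2.5, -0.9, 22.7]
opening: 0.572
finger_force: 68.3
time_s: 10.1
tool_pos: [0.5361, 0.0284, 0.0284]
eef_rot: [2.106, 2.33, 0.001]
ft_force: [0.0, -0.1, -0.4]
opening: 1.002
finger_force: 0.0
d [ -0.05  -0.06 -10.16] a [ 0.06  0.02 -0.01] t 10.1 jig [-130.5    0.7] z 28.4 F [ 0.  -0.1 -0.4]
```

Touched down and released. Raising, moving behind (jig x about -205) and shutting the fingers.

```bash
python3 -m inch '[{"dx":0,"dy":0,"dz":-3,"ax":0,"ay":0,"az":0},{"dx":0,"dy":0,"dz":-7,"ax":0,"ay":0,"az":0},{"dx":0,"dy":0,"dz":-10,"ax":0,"ay":0,"az":0},{"dx":0,"dy":0,"dz":-10,"ax":0,"ay":0,"az":0}]';python3 -m inch '[{"dx":0,"dy":0,"dz":0,"ax":0,"ay":0,"az":0},{"dx":0,"dy":0,"dz":0,"ax":0,"ay":0,"az":0},{"dx":0,"dy":0,"dz":0,"ax":0,"ay":0,"az":0}]' 1 60;python3 -c "
from h import *
d=shot('wrist','w6');h=cv2.cvtColor(d['color'],cv2.COLOR_RGB2HSV)
m=(h[:,:,2]>200)&(h[:,:,1]<40)
for c in blobs(m,1500):
  P=ray(d,c[:,0],.052);print(cv2.boundingRect(c),rect(P),injig(np.array(rect(P)[0])/1000))
goal(jig(-.21,0),.035,5.8)"
```

```text
time_s: 10.5
tool_pos: [0.5387, 0.0283, 0.132]
eef_rot: [2.102, 2.326, 0.009]
ft_force: [0.2, -0.3, -0.2]
opening: 1.002
finger_force: 0.0
time_s: 10.8
tool_pos: [0.535, 0.0284, 0.1271]
eef_rot: [-2.106, -2.33, 0.002]
ft_force: [0.0, -0.1, 0.5]
opening: 0.515
finger_force: 0.0
(229, 141, 150, 247) (array([539.6,  13.8]), array([ 81.4, 169.5]), 11.5) [-0.11561925  0.00269786]
d [7.95 0.04 9.22] a [-0.08  0.02 -0.02] t 10.85 jig [-130.5   -0.3] z 127.2 F [-0.2  0.1 -0.1]
```

View pics/w6.png

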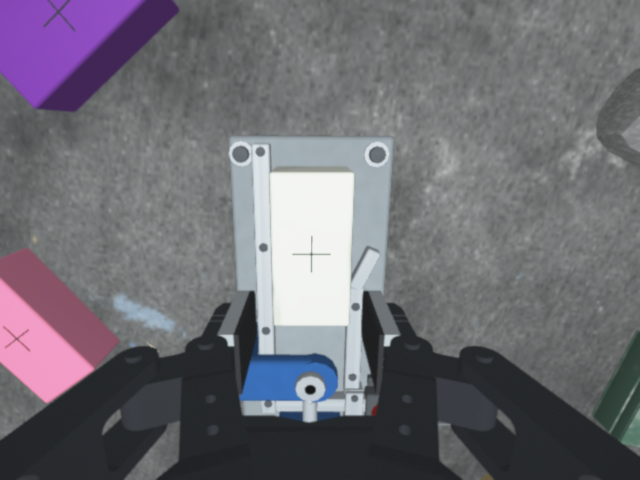

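The plinth lies parallel in the channel, its cross at (311,254), the fence left at (262,245), the guide right, the bush ahead at (310,389) and the bar across.

```bash
python3 -m inch '[{"dx":4,"dy":0,"dz":0,"ax":0,"ay":0,"az":0},{"dx":8,"dy":0,"dz":0,"ax":0,"ay":0,"az":0},{"dx":8,"dy":0,"dz":4,"ax":0,"ay":0,"az":0},{"dx":8,"dy":0,"dz":8,"ax":0,"ay":0,"az":0},{"dx":8,"dy":0,"dz":9.5,"ax":0,"ay":0,"az":0}]';python3 -m inch '[{"dx":0,"dy":0,"dz":0.5,"ax":0,"ay":0,"az":0},{"dx":0,"dy":0,"dz":0.5,"ax":0,"ay":0,"az":0}]';python3 -c "
from h import *
goal(jig(-.195,0),.027,5.8)"
```

```text
time_s: 11.35
tool_pos: [0.5251, 0.1082, 0.0295]
eef_rot: [-2.103, -2.33, 0.007]
ft_force: [-0.9, 0.4, 0.2]
opening: -0.005
finger_force: 0.0
time_s: 11.55
tool_pos: [0.5274, 0.1075, 0.0275]
eef_rot: [-2.107, -2.33, 0.002]
ft_force: [0.4, 0.3, 0.4]
opening: 0.001
finger_force: 0.0
d [-1.51 -0.01  0.05] a [-0.05  0.04 -0.05] t 11.55 jig [-2.101e+02  1.000e-01] z 27.5 F [0.4 0.3 0.4]
```

```bash
python3 -m inch '[{"dx":-1.5,"dy":0,"dz":0,"ax":0,"ay":0,"az":0},{"dx":-2.5,"dy":0,"dz":0,"ax":0,"ay":0,"az":0},{"dx":-3.5,"dy":0,"dz":0,"ax":0,"ay":0,"az":0},{"dx":-4.5,"dy":0,"dz":0,"ax":0,"ay":0,"az":0},{"dx":-5.5,"dy":0,"dz":0,"ax":0,"ay":0,"az":0}]';python3 -m inch '[{"dx":-0.7,"dy":0,"dz":0,"ax":0,"ay":0,"az":0},{"dx":-1.4,"dy":0,"dz":0,"ax":0,"ay":0,"az":0},{"dx":-2.0,"dy":0,"dz":0,"ax":0,"ay":0,"az":0},{"dx":-2.0,"dy":0,"dz":0,"ax":0,"ay":0,"az":0}]';python3 -c "
from h import *
d=shot('wrist');h=cv2.cvtColor(d['color'],cv2.COLOR_RGB2HSV)
goal(jig(-.111,0),.027,5.8)"
```

```text
time_s: 12.05
tool_pos: [0.5339, 0.0549, 0.0293]
eef_rot: [-2.104, -2.332, -0.005]
ft_force: [-0.3, 5.9, 2.8]
opening: -0.002
finger_force: 3.0
time_s: 12.45
tool_pos: [0.5361, 0.0335, 0.0292]
eef_rot: [2.106, 2.33, 0.004]
ft_force: [0.9, 3.1, 2.5]
opening: 0.0
finger_force: 1.6
d [-2.46 -0.12  0.2 ] a [ 0.13 -0.02 -0.03] t 12.5 jig [-135.5    1.2] z 29.0 F [-0.6  3.   2.9]
```

```bash
python3 -m inch '[{"dx":-0.5,"dy":-0.1,"dz":0.1,"ax":0,"ay":0,"az":0},{"dx":-1.0,"dy":-0.1,"dz":0.1,"ax":0,"ay":0,"az":0},{"dx":-1.4,"dy":-0.1,"dz":0.1,"ax":0,"ay":0,"az":0},{"dx":-1.4,"dy":-0.1,"dz":0.1,"ax":0,"ay":0,"az":0}]';python3 -m inch '[{"dx":-0.3,"dy":0,"dz":0,"ax":0,"ay":0,"az":0},{"dx":-0.6,"dy":0,"dz":0,"ax":0,"ay":0,"az":0},{"dx":-0.6,"dy":0,"dz":0,"ax":0,"ay":0,"az":0}]';python3 -c "
from h import *
goal(jig(-.111,0),.027,5.8)"
```

```text
time_s: 12.9
tool_pos: [0.5361, 0.0213, 0.0279]
eef_rot: [-2.104, -2.332, -0.004]
ft_force: [-0.6, 6.8, 5.4]
opening: 0.0
finger_force: 3.4
time_s: 13.2
tool_pos: [0.5363, 0.0182, 0.0279]
eef_rot: [-2.099, -2.332, -0.007]
ft_force: [-1.0, 12.2, 7.4]
opening: -0.002
finger_force: 6.2
d [-0.94  0.02  0.08] a [ 0.02 -0.33  0.2 ] t 13.2 jig [-120.4   -0.2] z 27.9 F [-1.  12.2  7.4]
```

```bash
python3 -m inch '[{"dx":-0.3,"dy":0,"dz":0,"ax":0,"ay":0,"az":0},{"dx":-0.5,"dy":0,"dz":0,"ax":0,"ay":0,"az":0},{"dx":-0.5,"dy":0,"dz":0,"ax":0,"ay":0,"az":0}]';python3 -m inch '[{"dx":-0.2,"dy":0,"dz":0,"ax":0,"ay":0,"az":0},{"dx":-0.4,"dy":0,"dz":0,"ax":0,"ay":0,"az":0},{"dx":-0.4,"dy":0,"dz":0,"ax":0,"ay":0,"az":0}]';python3 -c "
from h import *
goal(jig(-.111,0),.027,5.8)"
```

```text
time_s: 13.5
tool_pos: [0.5366, 0.0145, 0.0279]
eef_rot: [-2.097, -2.332, -0.008]
ft_force: [-0.7, 14.5, 8.6]
opening: -0.004
finger_force: 7.3
time_s: 13.8
tool_pos: [0.5368, 0.0114, 0.0279]
eef_rot: [-2.096, -2.332, -0.008]
ft_force: [-1.3, 16.4, 8.6]
opening: 0.002
finger_force: 8.2
d [-0.25  0.03  0.09] a [-0.02 -0.47  0.29] t 13.8 jig [-113.5   -0.3] z 27.9 F [-1.3 16.4  8.6]
```

```bash
python3 -m inch '[{"dx":-0.2,"dy":0,"dz":0,"ax":0,"ay":0,"az":0},{"dx":-0.3,"dy":0,"dz":0,"ax":0,"ay":0,"az":0},{"dx":-0.3,"dy":0,"dz":0,"ax":0,"ay":0,"az":0}]';python3 -m inch '[{"dx":-0.2,"dy":0,"dz":0,"ax":0,"ay":0,"az":0},{"dx":-0.2,"dy":0,"dz":0,"ax":0,"ay":0,"az":0},{"dx":-0.2,"dy":0,"dz":0,"ax":0,"ay":0,"az":0}]';python3 -c "
from h import *
goal(jig(-.111,0),.027,5.8)
d=shot('wrist','w7')"
```

```text
time_s: 14.1
tool_pos: [0.537, 0.0093, 0.0279]
eef_rot: [-2.095, -2.332, -0.009]
ft_force: [-1.4, 17.4, 9.6]
opening: 0.001
finger_force: 9.0
time_s: 14.4
tool_pos: [0.537, 0.0084, 0.0279]
eef_rot: [-2.093, -2.332, -0.01]
ft_force: [-1.7, 19.2, 10.0]
opening: 0.0
finger_force: 10.0
d [0.05 0.04 0.09] a [-0.05 -0.6   0.38] t 14.4 jig [-110.5   -0.4] z 27.9 F [-1.7 19.2 10. ]
```

View pics/w7.png

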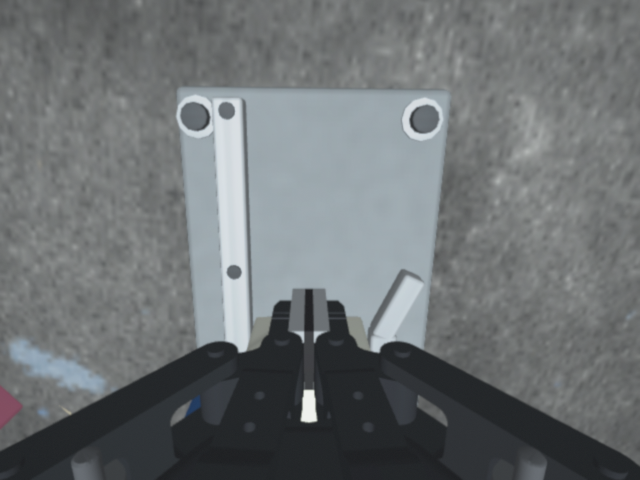

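The plinth's rear end is behind the fingers at (309,330), centred between fence and guide. The last step moved the tool only half as far and raised the force, so I'll probe for the stop.

```bash
for i in 1 2; do python3 -m inch '[{"dx":-0.15,"dy":0,"dz":0,"ax":0,"ay":0,"az":0},{"dx":-0.3,"dy":0,"dz":0,"ax":0,"ay":0,"az":0},{"dx":-0.3,"dy":0,"dz":0,"ax":0,"ay":0,"az":0},{"dx":-0.3,"dy":0,"dz":0,"ax":0,"ay":0,"az":0}]'|head -4;done; python3 -c "
from h import *
goal(jig(-.111,0),.027,5.8)"
```

```text
time_s: 14.85
tool_pos: [0.5371, 0.0083, 0.028]
eef_rot: [-2.088, -2.332, -0.013]
ft_force: [-1.9, 25.5, 11.4]
time_s: 15.25
tool_pos: [0.537, 0.0082, 0.028]
eef_rot: [-2.084, -2.332, -0.015]
ft_force: [-2.3, 31.0, 12.0]
d [0.07 0.04 0.1 ] a [-0.14 -1.    0.62] t 15.25 jig [-110.3   -0.4] z 28.0 F [-2.3 31.  12. ]
```

The plinth is hard against the stop: 6 mm more command gave 0.2 mm of motion. The rear end is at jig x of about -99 to -100 mm, as expected. The push is 31 N in total, so roughly 14 N should reach the bar. I'll let it settle and hand in.

```bash
python3 -m inch '[{"dx":0,"dy":0,"dz":0,"ax":0,"ay":0,"az":0},{"dx":0,"dy":0,"dz":0,"ax":0,"ay":0,"az":0},{"dx":0,"dy":0,"dz":0,"ax":0,"ay":0,"az":0},{"dx":0,"dy":0,"dz":0,"ax":0,"ay":0,"az":0}]'; python3 -c "
from station import r
print(r.job_done())"
```

```text
time_s: 15.65
tool_pos: [0.5371, 0.0082, 0.028]
eef_rot: [-2.084, -2.332, -0.016]
ft_force: [-1.5, 29.7, 12.5]
opening: 0.001
finger_force: 15.3
the job is handed in; nothing more can be done
None
```

I pushed the slide fully in, laid the short plinth in the channel and handed in with the fingers holding it against the bar at about 30 N, at 15.7 s. No verdict came back, and the bar contact is inferred from force and position.

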